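Find the loose blank cover on the bench service unit and press it home

TASK

One of the four white blank covers on the bench's power and data unit has not clipped in. Press lightly with closed fingertips near an edge of one cover after another until you find the one that rocks, then press that one down over its middle until it sits fully home, flush with the frame. Only press, do not pull the cover out, and leave everything else lying on the bench and on the unit where it is.

Things in the scene. Friction and masses are not known exactly. Their poses are not given: they have to be found in the camera images.
- strip: Service unit fixed on the bench, face up: trunking 456 mm long (y), 84 mm wide (x, away from the robot at yaw 0); origin on the bench under its centre. Grey frame 56 mm above the bench with eight 50 mm square ways, 54 mm pitch. From the +y end: blank way_1, data outlets, socket with black charger 46 x 36 mm, 38 mm above the frame, rocker switches, blank way_2, blank way_3, empty socket, blank way_4.
- way_1 (a point): Fixed point of the unit: centre of blank way 1, 56 mm above the bench, the face of a seated cover; axes as the unit's. Each way carries an identical white cover 49 x 49 x 4 mm, with a small pry notch at its -x edge. Three are clipped tight and do not give; the fourth, in any of the ways, is unclipped: it lies level with its face about 3 mm proud.
- way_2 (a point): Fixed point of the unit: centre of blank way 2, 56 mm above the bench, the face of a seated cover; axes as the unit's. Each way carries an identical white cover 49 x 49 x 4 mm, with a small pry notch at its -x edge. Three are clipped tight and do not give; the fourth, in any of the ways, is unclipped: it lies level with its face about 3 mm proud.
- way_3 (a point): Fixed point of the unit: centre of blank way 3, 56 mm above the bench, the face of a seated cover; axes as the unit's. Each way carries an identical white cover 49 x 49 x 4 mm, with a small pry notch at its -x edge. Three are clipped tight and do not give; the fourth, in any of the ways, is unclipped: it lies level with its face about 3 mm proud.
- way_4 (a point): Fixed point of the unit: centre of blank way 4, 56 mm above the bench, the face of a seated cover; axes as the unit's. Each way carries an identical white cover 49 x 49 x 4 mm, with a small pry notch at its -x edge. Three are clipped tight and do not give; the fourth, in any of the ways, is unclipped: it lies level with its face about 3 mm proud.
- cover_lift (a joint): How far the centre of the unclipped cover stands proud, m: 0.0026 to 0.0034 at the start, 0 when home; it does not tell which way that cover is in. The clip drags with 9 N: the cover stays at the height it is left at, and goes down when pressed over its middle with more than that (12 to 20 N is ample).
- cover_tip (a joint): Rocking of the unclipped cover about the unit's y axis through its centre, rad; positive when its +x edge is down. About 1 N near an edge tips it until that edge lands, at 0.11 to 0.14 rad, its pressed edge then level with a seated cover; a weak spring (0.08 N m/rad) levels it when let go. It cannot rock once home.
- cover_roll (a joint): The same rocking about the unit's x axis, rad; positive when its +y edge is up.
- relay_board: Black circuit board 50 x 39 mm with two blue relays, 20 mm tall, lying in front of the unit; origin at the centre of its underside. Loose, to be left alone.
- computer_board: Green single-board computer 85 x 56 mm, 20 mm tall, lying behind the unit; origin at the centre of its underside. Loose, to be left alone.
- webcam: Black webcam on a round 80 mm foot, 101 mm tall, behind the unit; origin at the centre of its underside. Loose, to be left alone.
- multimeter: Hand multimeter 150 x 74 x 36 mm lying off the left end of the unit; origin at the centre of its underside. Loose, to be left alone.
- mug: White mug, 80 mm across, 92 mm tall, behind the unit; origin at the centre of its underside. Loose, to be left alone.
- screwdriver: Screwdriver 170 mm long with a black handle lying in front of the unit; origin at the centre of its underside. Loose, to be left alone.
- tape_roll: Roll of black tape lying flat, 66 mm across, 19 mm tall, in front of the unit; origin at the centre of its underside. Loose, to be left alone.
- usb_stick: Black USB stick 56 x 18 x 9 mm lying on the empty socket between way_3 and way_4; origin at the centre of its underside. Loose, to be left alone.

How it is judged:
By the outcome, as a careful person would: the job done as asked, in the order asked, and still so for the second after the job is handed in, with the robot touching nothing.
It also fails if it takes over 48 s, if anything falls off the work surface, if the arm or the gripper's body presses on something with over 40 N, if the wrist force passes 120 N, or if a joint passes its speed limit or range.

ROBOT

A 7-joint arm with a two-finger parallel gripper is mounted at the origin on the work surface. World frame = base frame: x ahead of the robot, y to its left, z up, the work surface at z = 0. Lengths are in m, angles in rad, forces in N, time in s.
With the tool pointing down it reaches from about 0.4 to 0.85 m from the base axis. Payload 10.4 kg.
Tool frame: the origin (TCP) lies at the very end of the fingers, on their centre line; the grasp point (between the pads) lies 19 mm behind it; z points along the fingers, y is the line along which they close (so a half turn about z gives the same grasp; the last joint's range is limited). The gripper opens to 87 mm and grips with 3 to 60 N. Pads are 19 mm wide; open, the fingers measure 117 mm over their backs; the gripper's body (75 mm by 190 mm) begins 51 mm behind the grasp point.
Start: joints at [-1.166, 0.332, -0.065, 1.46, 0.022, 1.35, -0.088], TCP at [0.259, 0.569, 0.223] pointing down, gripper open.
Joint ranges: [-2.6, 2.6], [-0.5, 2.12], [-1.47, 1.34], [0.16, 2.42], [-1.27, 4.41], [0.06, 2.06], [-2.6, 2.6]. Speed limits (rad/s): [2.22, 2.22, 2.79, 2.79, 3.14, 3.14, 3.14].

INTERFACE

Orientations are given as a unit quaternion [x, y, z, w].
In Python, from bench import r gives the robot as it stands.
- The arm moves only by the shell command python3 -m crank 'ROWS' [FORCE]. ROWS is JSON, a list that holds one entry, the list of rows, each a list of 5 numbers: the shift along the tool's x, y, z in mm, then the turn about the tool's z in degrees, then the opening, from -1 (shut) to 1 (fully open). A call has 1 to 20 rows; each row is the pose to reach, as a shift and turn from the pose commanded when the call began, along the tool's axes at that moment; what a row does not reach only later rows make up. A row lasts 1/10 s, in which the tool goes at most 50 mm and 8.59 degrees, less where a joint would pass 70% of its speed; a pose out of reach is approached as far as the arm can. A call with a gripper value outside its range is refused whole. The fingers move at their own pace and stop on an object; FORCE is the grip in N (left out, the last holds). Time passes only in rows, so rows that repeat a pose let the fingers close. It gives the time, the measured TCP pose, the force, the opening and the grip force at its end, in the units of the state.
- r.read_state(): the state, without advancing time (a new reading comes with each control period).
- r.camera(name): name is "scene" or "top" or "wrist"; returns a dict with "image" (420x560x3 uint8, red, green, blue), "vfov" (degrees; the focal length in pixels is half the picture's height over the tangent of half this angle, whatever the lens; pixels are square), "cx", "cy" (the principal point, pixels), "eye" and "attitude" of the camera in the world. Camera axes: x right, y down, z forward; pixel columns grow to the right and rows downward; lengths in m; the calibration is good to about 2 mm. A picture is of the moment at which its call begins. There is no depth.
- r.close_job(): hands the job in; it is judged then, once.
The state is a dict: "time": time; "joint_positions": joint angles; "joint_vel": joint speeds; "joint_torque": joint torques, N m; "ee_pos": TCP position; "eef_rot": TCP orientation; "ft_force": force on the tool from outside, world axes, zero at the start; "torque": the same for the moment, N m; "width": finger opening in m; "grip_force": force on a finger pad.
Only numpy, scipy, OpenCV 4.12 (cv2) and the standard library are available. Lean on these libraries where they do the work, as an engineer would, in place of code of your own. Each camera call takes 0.05 s, during which the arm holds its last target. There are 200 camera calls.

## Working session

There is one attempt and no reset: what is moved stays moved. The work goes in short steps, Python scripts to look and compute and a shell command to move; the robot and the scene stay as the last step left them, time stands still between calls to the robot, and variables do not carry over. Pictures are saved under pics/ and viewed, at most 10 in all, crops included, and the job is handed in when it is done.

```bash
mkdir -p pics; cat > h.py <<'E'
import numpy as np, cv2
from bench import r
from scipy.spatial.transform import Rotation as R
def cam(n,f=None):
    c=r.camera(n)
    if f: cv2.imwrite('pics/'+f,cv2.cvtColor(c['image'],cv2.COLOR_RGB2BGR))
    return c
def rot(c):
    a=np.array(c['attitude'],float)
    return R.from_quat(a).as_matrix() if a.size==4 else a.reshape(3,3)
def ray(c,u,v,z):
    f=c['image'].shape[0]/2/np.tan(np.radians(c['vfov'])/2)
    d=rot(c)@np.array([(u-c['cx'])/f,(v-c['cy'])/f,1]); e=np.array(c['eye'])
    return e+d*(z-e[2])/d[2]
E
python3 - <<'E'
from h import *
c=cam('top','t1.png');print({k:c[k] for k in c if k!='image'})
s=cam('scene','s1.png');print({k:s[k] for k in s if k!='image'})
print(r.read_state())
E
```

```text
{'vfov': 56.20060223419338, 'cx': 284.3018038140792, 'cy': 211.76415637701675, 'eye': array([0.50257793, 0.08063216, 0.81776596]), 'attitude': array([ 0.70705692, -0.70474054,  0.04896888, -0.03183279])}
{'vfov': 48.86430968944413, 'cx': 277.33595656258296, 'cy': 210.6803256257371, 'eye': array([1.19717662, 0.26556756, 0.63588742]), 'attitude': array([ 0.53991218,  0.74065235, -0.32848088, -0.22809918])}
{'time': 0.1, 'joint_positions': array([-1.16561541,  0.33280994, -0.06471077,  1.46081821,  0.02157646,
        1.34988696, -0.0885146 ]), 'joint_vel': array([ 0.00030334, -0.00205333, -0.00051024, -0.00298846, -0.00021697,
       -0.0008598 ,  0.00025993]), 'joint_torque': array([ 6.96362949e-04, -6.24549079e+01,  2.38765148e-02, -3.90706909e+01,
       -6.15205080e-02,  3.67706444e-02,  5.98397150e-05]), 'ee_pos': array([0.25913638, 0.56838883, 0.2218514 ]), 'eef_rot': array([ 2.12258959e-01,  9.77213261e-01, -6.02900642e-04, -1.17111823e-04]), 'ft_force': array([-0.36515041, -0.04090954,  0.03898106]), 'torque': array([-0.01566973, -0.02765651,  0.0594353 ]), 'grip_force': 0.0, 'width': 0.08686709874121408}
```

View pics/t1.png

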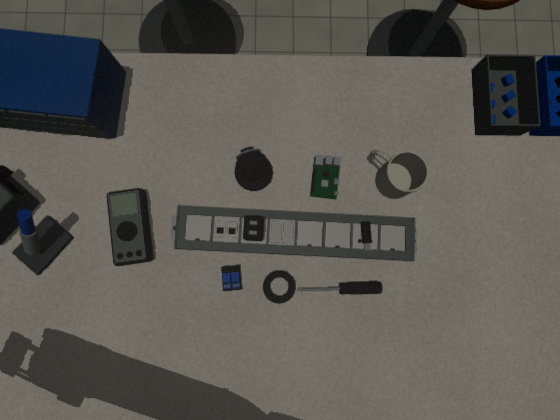

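View pics/s1.png

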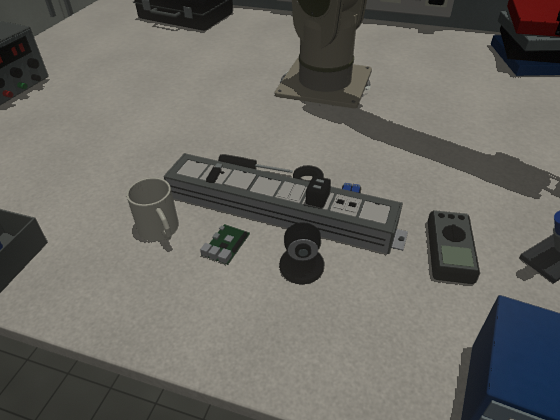

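The top view shows the unit running from (176,228) to (414,240). The covers are near (198,228), (309,234), (337,235) and (392,238), with the charger at (254,228) and the USB stick at (366,233).

```bash
python3 - <<'E'
from h import *
c=cam('top')
g=cv2.cvtColor(c['image'],cv2.COLOR_RGB2GRAY); print(g[228,198],g[234,309],g[238,392],g[215,300],g[228,180])
hsv=cv2.cvtColor(c['image'],cv2.COLOR_RGB2HSV)
for th in (150,165,180):
  m=(g>th).astype(np.uint8)
  m[:200]=0;m[265:]=0;m[:,:175]=0;m[:,420:]=0
  n,l,st,ce=cv2.connectedComponentsWithStats(m,connectivity=4)
  print(th,[(st[i].tolist(),ray(c,*ce[i],.056)[:2].round(4).tolist()) for i in range(1,n) if st[i][4]>250])
# frame outline
m=((g<130)).astype(np.uint8);m[:195]=0;m[268:]=0;m[:,:170]=0;m[:,425:]=0
cs,_=cv2.findContours(m,cv2.RETR_EXTERNAL,cv2.CHAIN_APPROX_NONE)
k=max(cs,key=cv2.contourArea);b=cv2.minAreaRect(k);print(b)
P=[ray(c,*p,.056)[:2] for p in cv2.boxPoints(b)];print(np.round(P,4),np.mean(P,0),[np.linalg.norm(P[i]-P[i-1]) for i in range(4)])
E
```

```text
112 111 109 61 59
150 []
165 []
180 []
((297.0, 231.0), (72.0, 254.0), 90.0)
[[ 0.6219  0.2848]
 [ 0.6248 -0.214 ]
 [ 0.4837 -0.2085]
 [ 0.4831  0.2799]] [0.55337914 0.035548  ] [np.float64(0.13886192662631167), np.float64(0.4987675635548283), np.float64(0.14112870735093497), np.float64(0.48842889449844007)]
```

```bash
python3 - <<'E'
from h import *
c=cam('top')
g=cv2.cvtColor(c['image'],cv2.COLOR_RGB2GRAY)
m0=np.zeros_like(g);m0[203:264,172:420]=1
m=((g>95)&(m0>0)).astype(np.uint8)
n,l,st,ce=cv2.connectedComponentsWithStats(m,connectivity=4)
for i in range(1,n):
  if 250<st[i][4]<1000: print(st[i].tolist(),ray(c,*ce[i],.056)[:2].round(4).tolist())
m=((g<80)&(m0>0)).astype(np.uint8)
n,l,st,ce=cv2.connectedComponentsWithStats(m)
i=1+st[1:,4].argmax();k=np.argwhere(l==i)[:,::-1].astype(np.float32)
b=cv2.minAreaRect(k);print(b)
P=[ray(c,*p,.056)[:2] for p in cv2.boxPoints(b)];print(np.round(P,4),np.mean(P,0),[np.linalg.norm(P[i]-P[i-1]) for i in range(4)])
E
```

```text
[185, 215, 27, 26, 598] [0.5596, 0.2288]
[213, 216, 26, 26, 485] [0.5571, 0.1753]
[269, 219, 26, 26, 588] [0.5514, 0.0674]
[297, 221, 26, 25, 586] [0.5492, 0.0133]
[325, 222, 25, 26, 588] [0.5465, -0.0409]
[380, 225, 25, 26, 576] [0.5413, -0.1487]
((294.0386962890625, 232.73428344726562), (242.4485626220703, 44.095314025878906), 2.8912696838378906)
[[ 0.518   0.2776]
 [ 0.6031  0.2762]
 [ 0.5813 -0.1969]
 [ 0.4955 -0.1894]] [0.54946632 0.04188904] [np.float64(0.46754674592088236), np.float64(0.08513622217533), np.float64(0.4736336024775324), np.float64(0.08614708855875214)]
```

```bash
cat >> h.py <<'E'
C={1:(.5596,.2288),2:(.5492,.0133),3:(.5465,-.0409),4:(.5413,-.1487)}
YAW=np.arctan2(-(C[1][0]-C[4][0]),C[1][1]-C[4][1])
ux=np.array([np.cos(YAW),np.sin(YAW)]); uy=np.array([-ux[1],ux[0]])
def go(way,ox,z,oy=0):
    s=r.read_state(); M=R.from_quat(s['eef_rot']).as_matrix()
    t=np.r_[np.array(C[way])+ox*ux+oy*uy,z]
    d=M.T@(t-s['ee_pos'])*1000
    a=np.degrees(np.arctan2(uy[1],uy[0])-np.arctan2(M[1,1],M[0,1]))
    print(way,'target',t.round(4),'shift mm',d.round(1),'turn',round(-a,2))
E
python3 -c "
from h import *
print(np.degrees(YAW)); go(1,.015,.13); print(r.read_state()['time'])"
```

```text
-2.775344597265668
1 target [0.5746 0.2281 0.13  ] shift mm [-428.2 -178.8   92.3] turn -21.73
0.2
```

```bash
python3 -m crank '[[[-100,-42,20,-6,-1],[-200,-84,45,-12,-1],[-300,-126,70,-18,-1],[-400,-167,88,-21.7,-1],[-428.2,-178.8,92.3,-21.7,-1],[-428.2,-178.8,92.3,-21.7,-1],[-428.2,-178.8,92.3,-21.7,-1],[-428.2,-178.8,92.3,-21.7,-1],[-428.2,-178.8,92.3,-21.7,-1],[-428.2,-178.8,92.3,-21.7,-1],[-428.2,-178.8,92.3,-21.7,-1],[-428.2,-178.8,92.3,-21.7,-1],[-428.2,-178.8,92.3,-21.7,-1],[-428.2,-178.8,92.3,-21.7,-1]]]' 10; python3 -c "
from h import *
go(1,.015,.062);cam('wrist','w1.png');print(r.read_state()['ft_force'],r.read_state()['width'])"
```

```text
time: 1.6
ee_pos: [0.574, 0.2299, 0.1306]
eef_rot: [0.023, 1.0, 0.0, 0.0]
ft_force: [-0.4, 0.3, 0.2]
width: 0.0005
grip_force: 0.0
1 target [0.5746 0.2281 0.062 ] shift mm [-0.6 -1.9 68.6] turn 0.1
[-0.01749536 -0.46922784 -1.16792699] 0.0005680979248866553
```

View pics/w1.png

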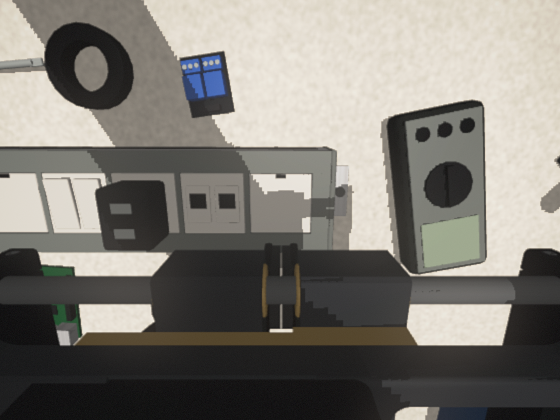

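The wrist view shows the closed fingertips just on the +x side of way_1's cover, which is centred at about (280,203). Going down in small steps.

```bash
python3 -m crank '[[[-0.6,-1.9,30,0,-1],[-0.6,-1.9,55,0,-1],[-0.6,-1.9,65,0,-1],[-0.6,-1.9,68.6,0,-1],[-0.6,-1.9,68.6,0,-1],[-0.6,-1.9,68.6,0,-1]]]'; python3 -c "
from h import *
print(r.read_state()['ee_pos'])"; python3 -m crank '[[[0,0,1.5,0,-1],[0,0,3,0,-1],[0,0,3,0,-1],[0,0,3,0,-1]]]';python3 -c "
from h import *
print(r.read_state()['ee_pos'])"; python3 -m crank '[[[0,0,1,0,-1],[0,0,1.5,0,-1],[0,0,1.5,0,-1],[0,0,1.5,0,-1]]]';python3 -c "
from h import *
print(r.read_state()['ee_pos'])"
```

```text
time: 2.25
ee_pos: [0.5759, 0.2269, 0.063]
eef_rot: [0.024, 1.0, 0.0, 0.001]
ft_force: [0.3, 1.0, -0.6]
width: 0.0003
grip_force: 0.0
[0.57594721 0.22691948 0.06298315]
time: 2.65
ee_pos: [0.5753, 0.2265, 0.0588]
eef_rot: [0.025, 1.0, 0.0, 0.0]
ft_force: [-0.5, -0.2, -0.7]
width: 0.0005
grip_force: 0.0
[0.5752595  0.22647944 0.05875592]
time: 3.05
ee_pos: [0.5753, 0.2265, 0.0572]
eef_rot: [0.025, 1.0, 0.0, 0.0]
ft_force: [-0.3, 0.4, 1.0]
width: 0.0006
grip_force: 0.0
[0.57525245 0.22646467 0.05716799]
```

```bash
for i in 1 2 3; do python3 -m crank '[[[0,0,0.5,0,-1],[0,0,0.5,0,-1],[0,0,0.5,0,-1]]]' | grep -E "pos|ft"; python3 -c "
from h import *
F=[]
for k in range(3): cam('wrist'); s=r.read_state();F.append(s['ft_force'][2])
print(s['ee_pos'][2],np.round(F,2))"; done
```

```text
ee_pos: [0.5752, 0.2265, 0.0566]
ft_force: [-0.5, -0.0, 0.1]
0.05666929516645887 [ 0.42 -0.71 -0.3 ]
ee_pos: [0.5753, 0.2265, 0.0565]
ft_force: [-2.3, -0.8, 5.8]
0.05655618582907012 [5.4  6.17 4.91]
ee_pos: [0.5753, 0.2265, 0.0565]
ft_force: [-4.4, -1.7, 10.2]
0.05651333651534894 [10.26  9.76 10.  ]
```

Way_1 is solid at z = 0.0565, so it is seated. On to way_2, passing high over the charger.

```bash
python3 -m crank '[[[0,0,-40,0,-1],[0,0,-75,0,-1],[0,-45,-75,0,-1],[0,-95,-75,0,-1],[0,-145,-75,0,-1],[0,-190,-75,0,-1],[0,-214,-60,0,-1],[0,-214,-30,0,-1],[0,-214,-12,0,-1],[0,-214,-7,0,-1],[0,-214,-7,0,-1],[0,-214,-7,0,-1],[0,-214,-7,0,-1]]]'; python3 -c "
from h import *
go(2,.015,.0565)
F=[]
for k in range(3): cam('wrist'); s=r.read_state();F.append(s['ft_force'][2])
print(s['ee_pos'][2],np.round(F,2))"
```

```text
time: 5.7
ee_pos: [0.5655, 0.0129, 0.0638]
eef_rot: [0.024, 1.0, 0.0, 0.001]
ft_force: [-0.1, -0.2, -0.7]
width: 0.0001
grip_force: 0.0
2 target [0.5642 0.0126 0.0565] shift mm [ 1.3 -0.4  7.3] turn -0.02
0.06337266679220957 [ 0.47 -0.73  0.12]
```

```bash
cat > f.py <<'E'
from h import *
F=[]
for k in range(5): cam('wrist'); s=r.read_state();F.append(np.r_[s['ft_force'],s['torque']])
print('z',s['ee_pos'][2].round(5),'F',np.mean(F,0).round(2))
E
python3 f.py; python3 -m crank '[[[1,0,1.5,0,-1],[1,0,3.5,0,-1],[1,0,3.5,0,-1]]]' >/dev/null;python3 f.py; for i in 1 2 3; do python3 -m crank '[[[0,0,1,0,-1],[0,0,1,0,-1]]]' >/dev/null; python3 f.py; done
```

```text
z 0.06274 F [0.11 0.09 0.22 0.05 0.   0.01]
z 0.05919 F [ 0.31 -0.31 -0.17  0.03  0.    0.01]
z 0.05814 F [ 0.32  0.04  0.13  0.03 -0.   -0.01]
z 0.05717 F [ 0.15 -0.14  0.32  0.03  0.02 -0.02]
z 0.0565 F [-1.87  0.03  5.44  0.01  0.47 -0.01]
```

Way_2 is hard at the same height. Way_3 next.

```bash
python3 -m crank '[[[0,0,-25,0,-1],[0,-30,-25,0,-1],[0,-54.3,-20,0,-1],[0,-54.3,-7,0,-1],[0,-54.3,-7,0,-1],[0,-54.3,-7,0,-1]]]'|grep ee_pos; python3 -c "
from h import *
go(3,.015,.0565)";python3 f.py; python3 -m crank '[[[0,0,2,0,-1],[0,0,3.5,0,-1],[0,0,3.5,0,-1]]]' >/dev/null;python3 f.py; for i in 1 2; do python3 -m crank '[[[0,0,1,0,-1],[0,0,1,0,-1]]]' >/dev/null; python3 f.py; done
```

```text
ee_pos: [0.5608, -0.0404, 0.0627]
3 target [ 0.5615 -0.0416  0.0565] shift mm [-0.7 -1.2  6.2] turn 0.02
z 0.06349 F [ 0.09 -0.34  0.06  0.04  0.   -0.01]
z 0.05966 F [-0.04  0.18 -0.35  0.02  0.   -0.  ]
z 0.05871 F [ 1.04 -0.29  0.76  0.01 -0.14  0.01]
z 0.05815 F [-0.42  0.1   5.6   0.03  0.15  0.  ]
```

Way_3 meets resistance about 1.7 mm higher than ways 1 and 2, and only after a soft give. That is the rocking cover. I'll lift, let it level, and press over its middle.

```bash
python3 -m crank '[[[0,0,-8,0,-1],[0,0,-8,0,-1],[14.3,-1,-8,0,-1],[14.3,-1,-8,0,-1],[14.3,-1,-8,0,-1]]]'|grep ee_pos; python3 -c "
from h import *
go(3,0,.0565);c=cam('wrist','w2.png')";python3 f.py
```

```text
ee_pos: [0.5468, -0.0417, 0.0657]
3 target [ 0.5465 -0.0409  0.0565] shift mm [0.3 0.8 9.2] turn -0.03
z 0.06556 F [-0.1  -0.52 -0.05  0.    0.02  0.03]
```

View pics/w2.png

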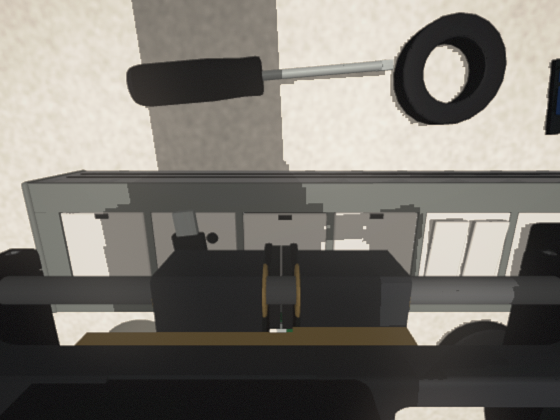

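The wrist view shows way_3's cover spanning columns 242–327 with the fingertips at 282, so they are over its middle, and the USB stick at (188,235) is clear. Pressing down.

```bash
python3 -m crank '[[[0.3,0.4,3,0,-1],[0.3,0.4,5.5,0,-1],[0.3,0.4,7,0,-1],[0.3,0.4,7,0,-1]]]'>/dev/null; python3 f.py; for i in 1 2 3; do python3 -m crank '[[[0,0,1,0,-1],[0,0,1,0,-1]]]' >/dev/null; python3 f.py; done
```

```text
z 0.05865 F [-1.67  0.56  2.97  0.12  0.37 -0.  ]
z 0.0579 F [-2.67  0.19  6.39  0.15  0.72  0.02]
z 0.05697 F [-3.18  0.5   7.51  0.13  0.83  0.02]
z 0.05644 F [-6.11  0.65 12.92  0.2   1.37  0.  ]
```

```bash
python3 -m crank '[[[0,0,0.7,0,-1],[0,0,0.7,0,-1],[0,0,0.7,0,-1]]]' >/dev/null; python3 f.py; python3 -m crank '[[[0,0,-5,0,-1],[0,0,-10,0,-1],[14.5,0,-10,0,-1],[14.5,0,-10,0,-1],[14.5,0,-5.5,0,-1],[14.5,0,-4,0,-1],[14.5,0,-4,0,-1]]]' >/dev/null; python3 f.py;for i in 1 2; do python3 -m crank '[[[0,0,1,0,-1],[0,0,1,0,-1]]]' >/dev/null; python3 f.py; done
```

```text
z 0.0564 F [-9.070e+00  6.500e-01  2.064e+01  2.400e-01  2.200e+00  2.000e-02]
z 0.05895 F [ 0.52 -0.31  0.39  0.02  0.    0.01]
z 0.05797 F [ 0.43 -0.09 -0.25  0.03  0.03  0.01]
z 0.05694 F [ 0.19  0.07  0.02  0.02  0.02 -0.02]
```

The cover took 20.6 N at seated height, and its edge now gives no contact down to 0.0569, so it is home. Retreating and checking.

```bash
python3 -m crank '[[[0,0,-30,0,-1],[0,0,-75,0,-1],[40,0,-120,0,-1],[80,0,-150,0,-1],[80,0,-150,0,-1],[80,0,-150,0,-1],[80,0,-150,0,-1]]]'; python3 -c "
from h import *
cam('wrist','w3.png')"
```

```text
time: 16.2
ee_pos: [0.4524, -0.0366, 0.2062]
eef_rot: [0.024, 1.0, 0.0, -0.0]
ft_force: [0.1, 0.5, -0.3]
width: 0.0004
grip_force: 0.0
```

View pics/w3.png

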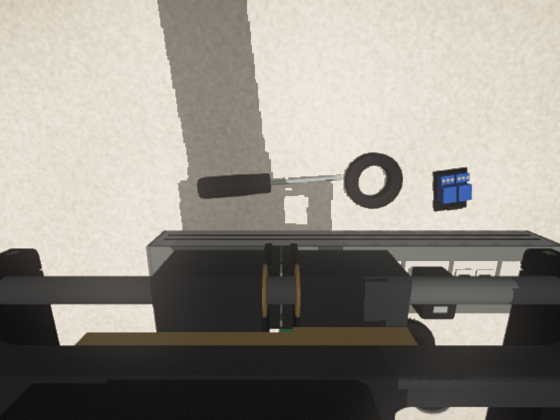

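The wrist view shows the screwdriver (235,186), tape (373,180) and relay board (452,189) where they were, and the gripper is clear of everything.

```bash
python3 -c "
from h import *
print(r.close_job())"
```

```text
the job is handed in; nothing more can be done
None
```

The unclipped cover was in way_3. I found it after ways 1 and 2 proved solid, then pressed it home over its middle at about 21 N; an edge check at the same height found it flush, and the job is handed in with nothing else touched.

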